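# Pin the carved bird in its cradle

## Robot

A 6-joint arm with a two-finger parallel gripper is mounted at the origin on the work surface. World frame = base frame: x ahead of the robot, y to its left, z up, the work surface at z = 0. Lengths are in mm, angles in rad, forces in N, time in s.
With the tool pointing down it reaches from about 375 to 750 mm from the base axis. Payload 9 kg.
Tool frame: the origin (TCP) lies at the very end of the fingers, on their centre line; the grasp point (between the pads) lies 19 mm behind it; z points along the fingers, y is the line along which they close (so a half turn about z gives the same grasp; the last joint's range is limited). The gripper opens to 85 mm and grips with 20 to 120 N. Pads are 22 mm wide; open, the fingers measure 114 mm over their backs; the gripper's body (76 mm by 85 mm) begins 54 mm behind the grasp point. The pads swing forward as they close: fully open they stand 13 mm farther back than shut.
Start: joints at [0.968, 0.104, 0.097, 1.564, 0, 1.353], TCP at [225.232, 556.156, 209.531] pointing down, gripper open.
Joint ranges: [-2.99, 2.99], [-0.84, 1.86], [-1.1, 1.16], [-1.84, 2.11], [-1.51, 1.56], [-3.14, 3.14]. Speed limits (rad/s): [2.22, 2.22, 2.57, 3.14, 3.14, 3.14].

## Interface

Orientations are given as a unit quaternion [x, y, z, w].
In Python, from plant import get_state, snapshot, camera_model, close_job, masks_of gives the robot as it stands.
- The arm moves only by the tool move_arm, never from a script. Its arguments are lists of equal length, an entry for each row: "jaw": the gripper's target within -1 to 1 (fully open at 1, half-way at 0, shut at -1); "translation": the shift along the world's x, y, z in m, a list of three; "roll": the turn about the world's z in rad. A call has 1 to 8 rows; each row is the pose to reach, as a shift and turn from the pose commanded when the call began; what a row does not reach only later rows make up. A row lasts 1/10 s, in which the tool goes at most 50 mm and 8.59 degrees, less where a joint would pass 70% of its speed; a pose out of reach is approached as far as the arm can. A call with a gripper value outside its range is refused whole. The fingers move at their own pace and stop on an object; the grip force is fixed at half the most. Time passes only in rows, so rows that repeat a pose let the fingers close. It gives the time, the measured TCP pose, the force, the opening and the grip force at its end, in the units of the state.
- get_state(): the state, without advancing time (a new reading comes with each control period).
- snapshot(name): name is "scene" or "top" or "wrist"; returns (picture, depth): 480x640x3 uint8, blue, green, red; 480x640 float32, mm along the optical axis (not along the pixel's ray), 0 where there is no reading.
- camera_model(name): a dict with "fx", "fy", "cx", "cy" (pixels), "view" (4x4, takes a point from world to camera coordinates). Camera axes: x right, y down, z forward; pixel columns grow to the right and rows downward; lengths in mm; the calibration is good to about 2 mm. A picture is of the moment at which its call begins: read the wrist's pose just before it. camera_model takes no time and is no camera call; for the wrist camera it gives the pose at the moment of the call.
- close_job(): hands the job in; it is judged then, once.
Trained networks look in the newest picture that a camera, given by its name, has taken for a name from the list of things; names that differ only in an ending like _2 or _b are one class to them, and where a whole thing is asked for, a point or a joint stands for the part that bears it (a point fixed in the world has none). Each returns a list of dicts, best first, with "score" (0 to 1); they miss things now and then, are a little off and sometimes report something else, mostly with a low value. They report only what shows in the picture. A call takes as long as a camera call. They do not tell look-alikes from the thing itself.
- masks_of(camera, name): "pixels" (480x640 bool, what is visible of it) and "box" ([centre column, centre row, width, height] in pixels, round what is visible of it).
The state is a dict: "time": time; "joint_pos": joint angles; "dq": joint speeds; "joint_efforts": joint torques, N m; "tcp_pos": TCP position; "tool_rot": TCP orientation; "ft_force": force on the tool from outside, world axes, zero at the start; "torque": the same for the moment, N m; "grip_width": finger opening in mm; "finger_force": force on a finger pad.
Only numpy, scipy, OpenCV 4.12 (cv2) and the standard library are available. Lean on these libraries where they do the work, as an engineer would, in place of code of your own. Each camera call takes 0.05 s, during which the arm holds its last target. There are 200 camera calls.

## Task

Pin the carved bird in its wooden cradle: take the cross pin with the long rod by its handle and push the rod through the hole in the near ear, the lug under the bird and the far ear, until its tip stands out about 25 mm beyond the far ear. Leave the pin hanging there, and leave the short pin where it lies.

Things in the scene. Friction and masses are not known exactly. Their poses are not given: they have to be found in the camera images.
- pin: long cross pin, about 100 g, loose, flat on the table: square wooden handle 60 x 30 x 30 mm with a round aluminium rod, 12 mm thick, 120 mm long, from the middle of one end. Origin: centre of the handle's underside; x along the rod towards its tip, z up. Handle x = -30 to 30 mm, rod 30 to 150 mm, its centre line 15 mm above the origin. Balances in handle. Starts with the tip towards the cradle.
- pin_tip (a point): centre of the long pin's free rod end (slightly tapered), 150 mm along x and 15 mm above the pin's origin; axes as the pin's. A pin let go in the holes sags by up to about 10 degrees and stays in
- short_pin: bystander: pin with the same handle but a rod of only 45 mm, too short for the cradle, lying loose beside the long pin (which is nearer the robot varies). Origin and axes as the long pin's. Leave it there.
- cradle_bore (a point): middle of the line of holes (y, level; z up) of the fixed wooden cradle, 62 mm above the table: two ears 70 mm wide, 14 thick, 92 high, outer faces at y = +40 (near ear, pins' side) and -40 mm; between them a lug at y = -10 to 10 mm, on it a carved bird up to 140 high, 20 mm either side. Holes in all three: round, 26 mm, on this y line. Base board 150 x 110 x 18 mm.
There are look-alikes about, which are no part of the job. Leave any turquoise look-alike of the part that bears cradle_bore alone.

How it is judged:
By the outcome, as a careful person would: the job done as asked, in the order asked, and still so for the second after the job is handed in, with the robot touching nothing.
It also fails if it takes over 38 s, if anything falls off the work surface, if the arm or the gripper's body presses on something with over 40 N, if the wrist force passes 120 N, or if a joint passes its speed limit or range.

## Working session

There is one attempt and no reset: what is moved stays moved. The work goes in short steps, Python scripts to look and compute and a tool call to move; the robot and the scene stay as the last step left them, time stands still between calls to the robot, and variables do not carry over. Pictures are saved under pics/ and viewed, at most 10 in all, crops included, and the job is handed in when it is done.

Besides the shell and the picture viewer there is one more tool, called after "Emit:" as name([rows], argument=value, ...), one row to a line, values as JSON. move_arm: Moves the arm, as the interface text tells. Its arguments: {"type":"object","properties":{"jaw":{"type":"array"},"translation":{"type":"array"},"roll":{"type":"array"}},"required":["jaw","translation","roll"]}

```bash
ls; mkdir -p pics; cat > h.py <<'E'
import numpy as np, cv2
from plant import *
def world(cam,depth,mask,M=None):
    M=M or camera_model(cam); v,u=np.nonzero(mask&(depth>0)); d=depth[v,u]
    P=np.c_[(u-M['cx'])/M['fx']*d,(v-M['cy'])/M['fy']*d,d,np.ones(len(d))]
    return (P@np.linalg.inv(np.array(M['view'])).T)[:,:3]
E
python3 - <<'E'
from h import *
for c in ['scene','top']:
    im,d=snapshot(c); cv2.imwrite(f'pics/{c}0.png',im)
    for n in ['pin','short_pin','cradle_bore']:
        for m in masks_of(c,n):
            P=world(c,d,m['pixels'])
            print(c,n,round(m['score'],2),np.round(m['box']),len(P),np.round(np.median(P,0)) if len(P) else '',np.round(P.min(0)),np.round(P.max(0)))
s=get_state();print(s)
E
```

```text
pics
scene pin 0.83 [427. 280.  61.  60.] 782 [477. 193.  23.] [443.  65.  -3.] [501. 241.  36.]
scene short_pin 0.7 [408. 338.  50.  36.] 589 [613. 207.  29.] [594. 139.   0.] [625. 243.  36.]
scene cradle_bore 0.79 [230. 164.  66.  75.] 2767 [ 503. -394.   43.] [ 330. -510.   -3.] [ 570. -347.  139.]
scene cradle_bore 0.67 [283. 205.  74.  84.] 2988 [ 527. -206.   48.] [ 357. -312.   -2.] [ 594. -159.  140.]
top pin 0.68 [218. 286.  70.  24.] 656 [470. 184.  25.] [445.  67.  -7.] [502. 247.  39.]
top short_pin 0.63 [213. 229.  45.  13.] 438 [606. 202.  29.] [591. 138.  -4.] [622. 247.  39.]
top cradle_bore 0.96 [461. 283.  52.  80.] 3175 [ 474. -400.   39.] [ 400. -482.   -5.] [ 581. -350.  142.]
top cradle_bore 0.9 [381. 271.  46.  73.] 2972 [ 493. -211.   24.] [ 425. -280.   -7.] [ 589. -162.  141.]
{'time': 0.4, 'joint_pos': array([9.68325075e-01, 1.04176520e-01, 9.71768414e-02, 1.56389656e+00,
       1.68531406e-05, 1.35311190e+00]), 'dq': array([-0.00067411, -0.00202465,  0.00155024,  0.00040933,  0.00075815,
       -0.0001926 ]), 'joint_efforts': array([-3.19044637e-03, -5.56086516e+01,  5.03183663e+01,  3.79175472e-03,
       -2.75947286e-04,  1.01285909e-05]), 'tcp_pos': array([225.18153033, 556.1178025 , 209.4180215 ]), 'tool_rot': array([ 1.91208695e-01,  9.81549404e-01, -4.24547528e-05, -2.76444701e-05]), 'ft_force': array([ 0.60431544, -0.57409444, -1.23431717]), 'torque': array([-0.00405658, -0.02382095,  0.00838929]), 'finger_force': 0.0, 'grip_width': 85.49715634390549}
```

```bash
python3 -c "
import cv2
a=cv2.imread('pics/scene0.png')[100:400,150:550];b=cv2.imread('pics/top0.png')[180:360,160:520]
cv2.imwrite('pics/a.png',cv2.resize(a,(800,600)));cv2.imwrite('pics/b.png',cv2.resize(b,(800,400)))"
```

```text
(no output)
```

View pics/a.png

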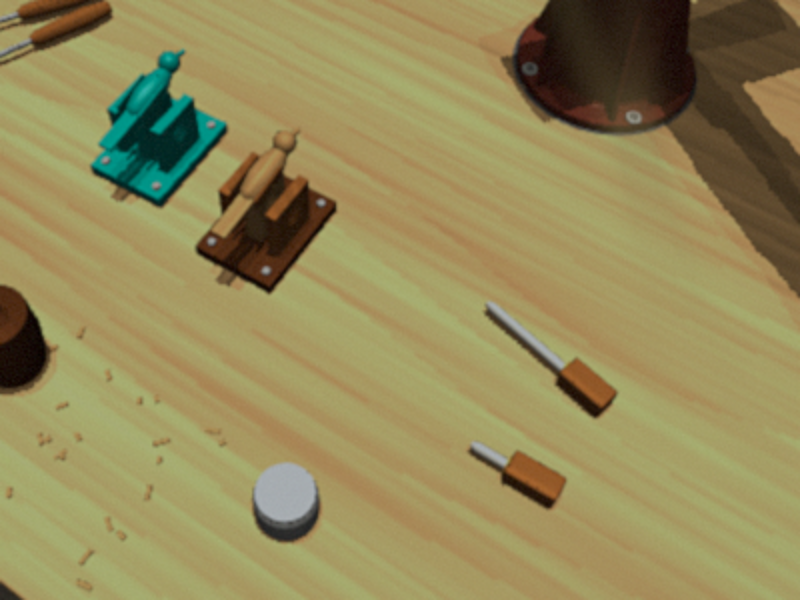

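View pics/b.png

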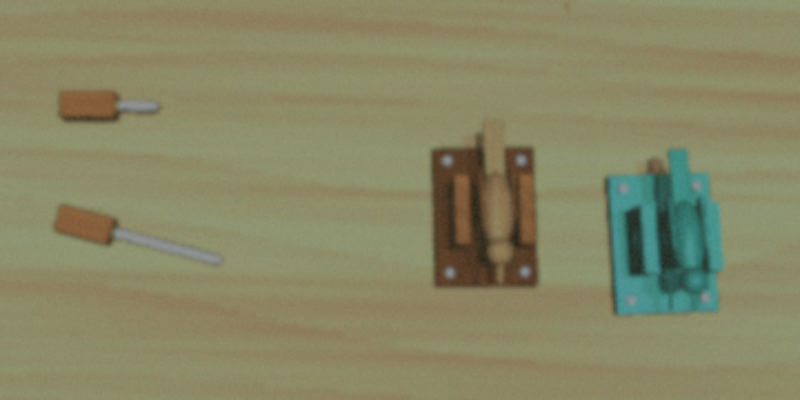

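```bash
cat > m.py <<'E'
from h import *
from scipy.spatial.transform import Rotation as R
def pin(cam):
    im,d=snapshot(cam); M=camera_model(cam)
    out=[]
    for m in masks_of(cam,'pin'):
        k=cv2.erode(m['pixels'].astype(np.uint8),np.ones((3,3)))>0
        P=world(cam,d,k,M); P=P[P[:,2]>3]
        r=cv2.minAreaRect(P[P[:,2]>24][:,:2].astype(np.float32))
        h=np.median(P[P[:,2]>24],0); 
        if len(P)<20: continue
        rod=P[(P[:,2]<24)&(np.hypot(*(P[:,:2]-r[0]).T)>45)]
        ax=(rod[:,:2].mean(0)-r[0]) if len(rod) else [0,0]
        print(cam,round(m['score'],2),'handle rect',np.round(r[0],1),np.round(r[1],1),'medz',h[2].round(1),'rod yaw',np.arctan2(ax[1],ax[0]).round(3),'tip far',np.hypot(*(P[:,:2]-r[0]).T).max().round(1),len(rod))
    return im
def tool():
    s=get_state(); print('t',s['time'],'tcp',s['tcp_pos'].round(1)); Y=R.from_quat(s['tool_rot']).as_matrix()[:,1]
    print('tool y yaw',np.arctan2(Y[1],Y[0]).round(3),s['ft_force'].round(1),s['grip_width'])
E
python3 - <<'E'
from m import *
pin('top');pin('scene');tool()
for c in ['top','scene']:
    im,d=snapshot(c)
    for m in masks_of(c,'cradle_bore'):
        P=world(c,d,m['pixels']); 
        if m['score']<.5 or P[:,1].mean()<-300: continue
        E=P[(P[:,2]>86)&(P[:,2]<97)]; y0=np.median(P[:,1])
        print(c,len(E),np.histogram(E[:,1],bins=np.arange(-290,-140,8)))
        for lo,hi in [(-300,-222),(-198,-140)]:
            Q=E[(E[:,1]>lo)&(E[:,1]<hi)]; print(cv2.minAreaRect(Q[:,:2].astype(np.float32)),np.median(Q,0),len(Q))
        B=P[(P[:,2]>12)&(P[:,2]<23)];print('base',cv2.minAreaRect(B[:,:2].astype(np.float32)))
E
```

```text
top 0.68 handle rect [464.4 151.2] [169.   25.4] medz 30.2 rod yaw -1.774 tip far 85.7 46
scene 0.64 handle rect [471.8 158.7] [160.7  26.7] medz 30.3 rod yaw -0.647 tip far 96.4 85
t 0.6 tcp [225.2 556.1 209.5]
tool y yaw 1.186 [ 0.6 -0.7 -0.1] 85.24902995492756
top 377 (array([ 0,  0,  0, 12, 85, 93,  0,  0,  2,  0,  4,  0, 78, 99,  4,  0,  0,
        0]), array([-290, -282, -274, -266, -258, -250, -242, -234, -226, -218, -210,
       -202, -194, -186, -178, -170, -162, -154, -146]))
((526.49072265625, -246.63612365722656), (118.83956909179688, 22.519933700561523), 9.891180038452148) [ 499.95156186 -250.06942274   93.09687102] 192
((499.3792419433594, -185.4091796875), (70.1548080444336, 14.79145622253418), 2.589942216873169) [ 499.65711793 -185.46629881   92.56735808] 181
base ((500.82086181640625, -218.42034912109375), (150.0718994140625, 110.79669189453125), 2.175305128097534)
scene 292 (array([ 0,  0,  0,  1, 63, 29,  3,  0,  0,  1, 15,  0, 57, 86, 37,  0,  0,
        0]), array([-290, -282, -274, -266, -258, -250, -242, -234, -226, -218, -210,
       -202, -194, -186, -178, -170, -162, -154, -146]))
((505.2412109375, -251.38580322265625), (71.2280502319336, 15.57905387878418), 7.183941841125488) [ 516.90084998 -252.02975166   92.98550559] 96
((501.4351806640625, -183.91989135742188), (71.60285186767578, 15.616658210754395), 3.1065874099731445) [ 503.17837109 -182.96407048   92.56634804] 180
base ((502.95452880859375, -216.50936889648438), (153.51004028320312, 111.0896987915039), 2.1326396465301514)
```

Emit:
move_arm([
  [0.245,-0.343,0],
  [0.245,-0.343,0],
  [0.245,-0.343,0],
  [0.245,-0.343,0],
  [0.245,-0.343,0],
  [0.245,-0.343,0],
  [0.245,-0.343,0],
  [0.245,-0.343,0],
], jaw=[1,1,1,1,1,1,1,1], roll=[-1.446,-1.446,-1.446,-1.446,-1.446,-1.446,-1.446,-1.446])

```text
time: 1.6
tcp_pos: [458.7, 228.9, 209.8]
tool_rot: [0.714, 0.7, 0.0, 0.0]
ft_force: [1.4, 0.3, 0.5]
grip_width: 85.3
finger_force: 0.0
```

Emit:
move_arm([
  [0.011,-0.016,0],
  [0.011,-0.016,0],
  [0.011,-0.016,0],
  [0.011,-0.016,0],
], jaw=[1,1,1,1], roll=[-0.246,-0.246,-0.246,-0.246])

```text
time: 2.0
tcp_pos: [468.6, 214.8, 209.6]
tool_rot: [0.792, 0.611, 0.0, 0.0]
ft_force: [-0.7, 0.2, 0.5]
grip_width: 85.2
finger_force: 0.0
```

```bash
sed -i 's/>24\]/>27]/g; s/<24)/<24)/' m.py; python3 - <<'E'
from m import *
tool(); im=pin('wrist'); cv2.imwrite('pics/w1.png',im)
E
```

```text
t 2.0 tcp [468.6 214.8 209.6]
tool y yaw -0.257 [-0.7  0.2  0.5] 85.23410041794745
wrist 0.8 handle rect [477.  211.5] [59.1 27.8] medz 29.5 rod yaw -1.796 tip far 146.8 630
```

View pics/w1.png

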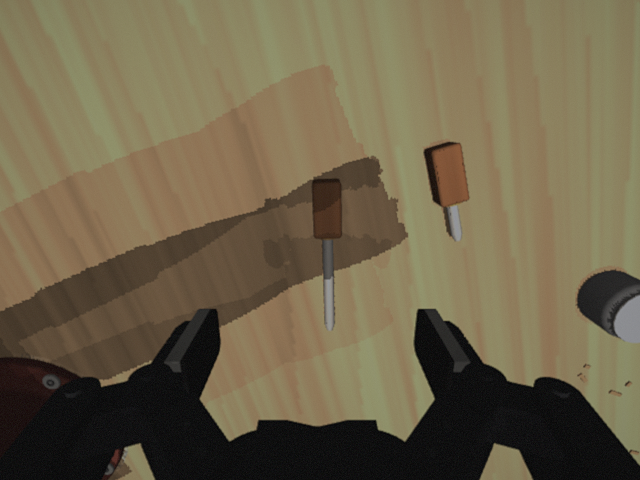

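Emit:
move_arm([
  [0.0095,0.0015,-0.05],
  [0.0095,0.0015,-0.1],
  [0.0095,0.0015,-0.15],
  [0.0095,0.0015,-0.19],
  [0.0095,0.0015,-0.204],
  [0.0095,0.0015,-0.204],
  [0.0095,0.0015,-0.204],
], jaw=[1,1,1,1,1,1,1], roll=[0.03,0.03,0.03,0.03,0.03,0.03,0.03])

```text
time: 2.8
tcp_pos: [479.5, 216.6, 7.7]
tool_rot: [0.783, 0.622, 0.001, 0.001]
ft_force: [-0.9, -0.8, -0.6]
grip_width: 85.4
finger_force: 0.0
```

Emit:
move_arm([
  [0,0,0],
  [0,0,0],
  [0,0,0],
  [0,0,0],
  [0,0,0],
  [0,0,0],
], jaw=[-1,-1,-1,-1,-1,-1], roll=[0,0,0,0,0,0])

```text
time: 3.4
tcp_pos: [478.9, 216.2, 6.6]
tool_rot: [0.784, 0.621, 0.001, 0.0]
ft_force: [-0.3, -0.8, 5.8]
grip_width: 25.7
finger_force: 58.6
```

Emit:
move_arm([
  [0,0,0.025],
  [0,0,0.05],
  [0.002,-0.03,0.05],
  [0.005,-0.07,0.05],
  [0.008,-0.11,0.05],
  [0.011,-0.15,0.05],
  [0.0135,-0.18,0.05],
  [0.0135,-0.18,0.05],
], jaw=[-1,-1,-1,-1,-1,-1,-1,-1], roll=[0,0,0.06,0.13,0.2,0.26,0.26,0.26])

```text
time: 4.2
tcp_pos: [492.1, 33.0, 55.6]
tool_rot: [0.698, 0.716, -0.0, 0.0]
ft_force: [0.2, 1.4, -0.4]
grip_width: 25.3
finger_force: 59.1
```

```bash
python3 - <<'E'
from m import *
tool()
im,d=snapshot('wrist'); M=camera_model('wrist'); cv2.imwrite('pics/w2.png',im)
for m in masks_of('wrist','pin'):
    P=world('wrist',d,m['pixels'],M); print('pin',m['score'],m['box'],len(P))
    al=P[:,1]
    for y in range(-10,200,20):
        Q=P[(al>=y)&(al<y+20)]
        if len(Q)>5: print(y,np.median(Q,0).round(1),Q[:,2].max().round(1),len(Q))
for m in masks_of('wrist','cradle_bore'):
    P=world('wrist',d,m['pixels'],M); print('cr',m['score'],m['box'])
    E=P[(P[:,2]>84)&(P[:,2]<97)&(P[:,1]>-200)&(P[:,1]<-150)]
    if len(E)>20: print(cv2.minAreaRect(E[:,:2].astype(np.float32)),np.median(E,0))
im,d=snapshot('scene'); cv2.imwrite('pics/s2.png',cv2.resize(im[150:350,200:467],(800,600)))
for m in masks_of('scene','pin'):
    P=world('scene',d,m['pixels']); print('pin',m['score'],m['box'],P.min(0).round(),P.max(0).round())
E
```

```text
t 4.2 tcp [492.1  33.   55.6]
tool y yaw 0.026 [ 0.2  1.4 -0.4] 25.321237616222763
pin 0.85 [316.9, 335.4, 62.1, 179.9] 8471
-10 [491.7   5.2  77.7] 79.3 936
10 [491.2  19.9  78.1] 79.8 1917
30 [490.8  40.9  78.3] 80.7 2193
50 [490.2  58.3  76.7] 80.4 2403
pin 0.63 [351.1, 239.0, 66.4, 43.2] [ 480. -115.   50.] [511.  60.  84.]
```

View pics/w2.png

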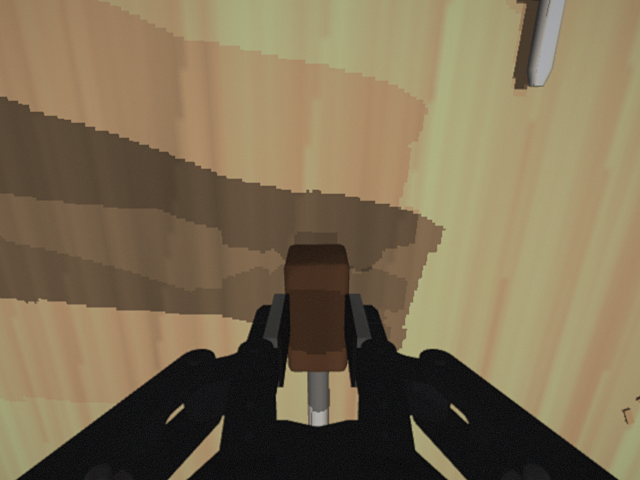

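View pics/s2.png

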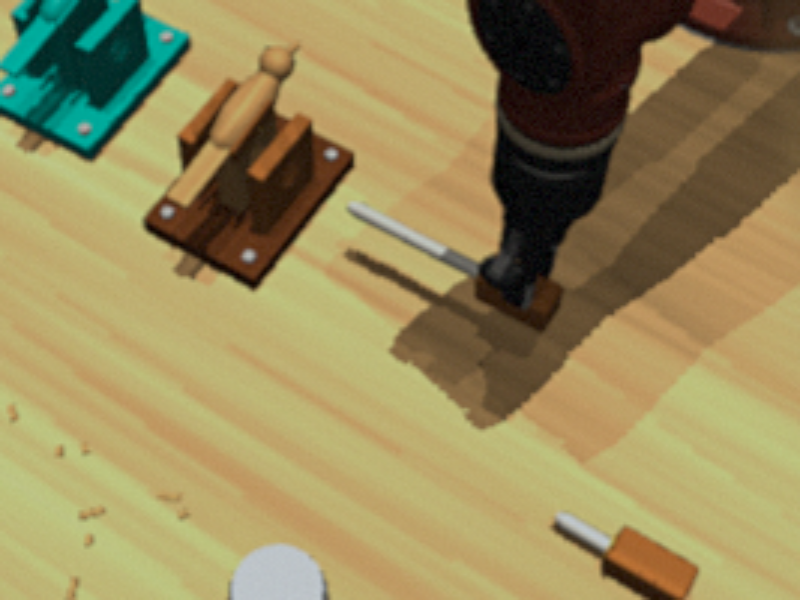

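```bash
python3 - <<'E'
from m import *
for c in ['top','scene']:
    im,d=snapshot(c)
    for m in masks_of(c,'pin'):
        k=cv2.erode(m['pixels'].astype(np.uint8),np.ones((2,2)))>0
        P=world(c,d,k);P=P[(P[:,2]>40)&(P[:,2]<90)]; print(c,m['score'],len(P))
        for y in range(-130,80,20):
            Q=P[(P[:,1]>=y)&(P[:,1]<y+20)]
            if len(Q)>5: print(y,Q.mean(0).round(1),np.percentile(Q[:,2],90).round(1),len(Q))
        if len(P): print('miny',P[:,1].min())
E
```

```text
top 0.56 236
-130 [ 496.  -114.3   66.2] 69.2 19
-110 [495.3 -99.8  66.9] 70.6 42
-90 [494.8 -80.4  67.1] 72.0 43
-70 [494.  -60.1  67.8] 71.3 45
-50 [492.2 -39.6  67.8] 72.1 36
-30 [491.5 -20.1  68.8] 72.5 32
-10 [488.6  -5.6  71.5] 78.3 19
miny -120.00294323065506
scene 0.7 359
-110 [501.4 -99.   67.6] 69.7 20
-90 [500.1 -80.3  67.2] 69.7 22
-70 [499.5 -60.2  67.5] 70.1 31
-50 [498.5 -40.3  66.9] 69.7 34
-30 [498.5 -19.5  68. ] 71.9 31
-10 [505.8   2.5  68.8] 76.9 27
10 [508.2  18.2  63.2] 71.3 36
30 [499.4  43.7  71.1] 81.4 56
50 [497.1  56.3  72.8] 80.9 98
miny -112.85269047051031
```

Emit:
move_arm([
  [0.001,-0.025,0],
  [0.002,-0.05,0],
  [0.003,-0.065,0],
  [0.0035,-0.08,0],
  [0.004,-0.095,0],
  [0.004,-0.095,0],
], jaw=[-1,-1,-1,-1,-1,-1], roll=[0,0,0,0,0,0])

```text
time: 5.25
tcp_pos: [495.9, -60.3, 55.5]
tool_rot: [0.697, 0.717, -0.0, 0.0]
ft_force: [0.7, 0.1, -0.9]
grip_width: 25.5
finger_force: 59.1
```

Emit:
move_arm([
  [0.0005,-0.015,0],
  [0.001,-0.03,0],
  [0.0015,-0.045,0],
  [0.002,-0.06,0],
  [0.0025,-0.069,0],
  [0.0025,-0.069,0],
  [0.0025,-0.069,0],
], jaw=[-1,-1,-1,-1,-1,-1,-1], roll=[0,0,0,0,0,0,0])

```text
time: 5.95
tcp_pos: [498.1, -127.9, 55.5]
tool_rot: [0.697, 0.717, 0.0, -0.0]
ft_force: [-0.5, -0.8, -1.4]
grip_width: 25.6
finger_force: 59.1
```

```bash
cat > c.py <<'E'
from m import *
import sys
tool()
for c in ['top','scene']:
    im,d=snapshot(c); M=camera_model(c)
    cv2.imwrite(f'pics/{c}_{sys.argv[1]}.png',im)
    for m in masks_of(c,'pin'):
        P=world(c,d,m['pixels']); Q=P[(P[:,2]>30)&(P[:,2]<95)]
        print(c,m['score'],m['box'],P.min(0).round(1),P.max(0).round(1))
        T=Q[Q[:,1]<-259]
        if len(T): print('tip',len(T),T.mean(0).round(1),T[:,1].min().round(1))
    u=[(lambda p:(M['fx']*p[0]/p[2]+M['cx'],M['fy']*p[1]/p[2]+M['cy']))(np.array(M['view'])@[503,y,62,1]) for y in (-258,-283)]
    print('expected px far face, tip',np.round(u))
a=cv2.imread(f'pics/top_{sys.argv[1]}.png')[220:320,330:430];b=cv2.imread(f'pics/scene_{sys.argv[1]}.png')[140:270,220:350]
cv2.imwrite(f'pics/c_{sys.argv[1]}.png',np.hstack([cv2.resize(a,(400,400)),cv2.resize(b,(400,400))]))
E
python3 c.py 3
```

```text
t 5.95 tcp [ 498.1 -127.9   55.5]
tool y yaw 0.029 [-0.5 -0.8 -1.4] 25.57417814273964
top 0.51 [404.1, 276.6, 4.2, 2.1] [ 500.7 -281.5   63.8] [ 505.6 -264.4   73.1]
tip 20 [ 503.  -273.1   67.6] -281.5
expected px far face, tip [[398. 275.]
 [408. 275.]]
scene 0.61 [293.4, 207.4, 64.5, 39.5] [ 486.3 -283.    12.2] [ 525.  -102.9   87.9]
tip 14 [ 507.7 -276.8   66.6] -283.0
scene 0.34 [409.3, 337.0, 46.6, 34.8] [578.1 140.3  -4.9] [624.8 242.   35.9]
expected px far face, tip [[268. 192.]
 [260. 188.]]
```

View pics/c_3.png

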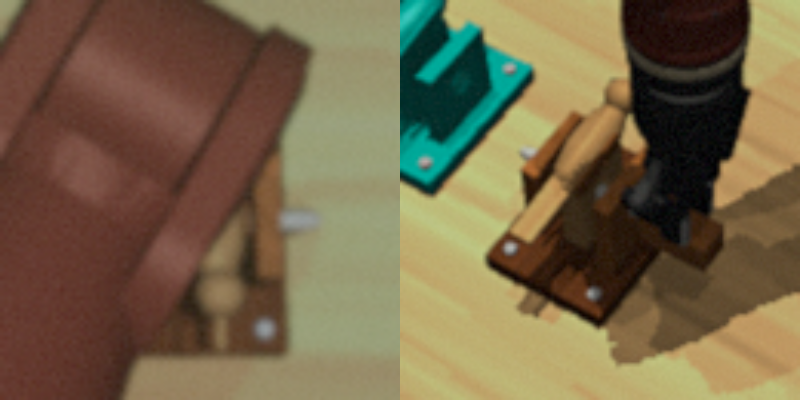

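Emit:
move_arm([
  [0,-0.001,-0.003],
  [0,-0.001,-0.005],
  [0,-0.001,-0.005],
  [0,-0.001,-0.005],
  [0,-0.001,-0.005],
  [0,-0.001,-0.005],
  [0,-0.001,-0.005],
  [0,-0.001,-0.005],
], jaw=[-1,-1,-1,-0.2,0,0.2,0.4,0.4], roll=[0,0,0,0,0,0,0,0])

```text
time: 6.95
tcp_pos: [498.3, -128.9, 50.6]
tool_rot: [0.696, 0.718, 0.0, 0.0]
ft_force: [-1.0, -0.1, -0.7]
grip_width: 59.7
finger_force: 0.0
```

Emit:
move_arm([
  [0,0,0.0],
  [0,0,0.03],
  [0,0,0.07],
  [0,0.03,0.11],
  [0,0.07,0.15],
  [0,0.12,0.17],
  [0,0.17,0.17],
  [0,0.2,0.17],
], jaw=[0.7,0.7,0.7,0.7,0.7,0.7,0.7,0.7], roll=[0,0,0,0,0,0,0,0])

```text
time: 7.75
tcp_pos: [498.5, 73.4, 222.1]
tool_rot: [0.696, 0.718, 0.001, 0.001]
ft_force: [1.2, -0.5, 0.1]
grip_width: 72.3
finger_force: 0.0
```

```bash
python3 c.py 4
```

```text
t 7.75 tcp [498.5  73.4 222.1]
tool y yaw 0.03 [ 1.2 -0.5  0.1] 72.34090820595395
expected px far face, tip [[398. 275.]
 [408. 275.]]
scene 0.8 [292.4, 207.2, 62.0, 48.0] [ 447.3 -280.8   -1. ] [ 517.3 -102.9   80.7]
tip 23 [ 507.  -273.1   77.5] -280.8
expected px far face, tip [[268. 192.]
 [260. 188.]]
```

View pics/c_4.png

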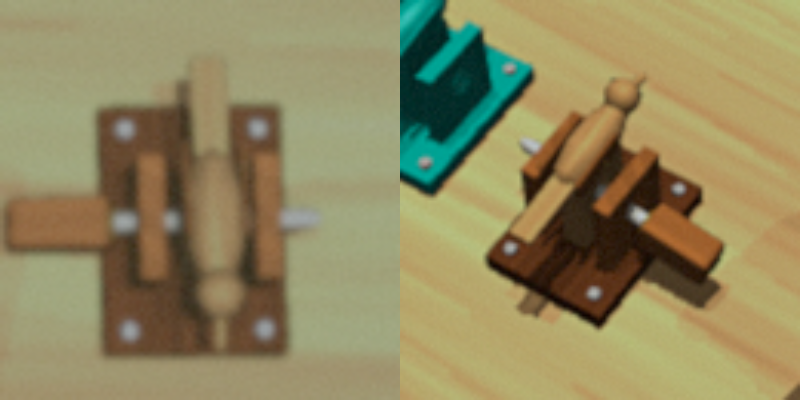

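The picture shows the rod through near ear, lug and far ear. The tip at (318,220) in the left crop stands about 24 mm beyond the far ear, and the handle sags slightly.

```bash
python3 -c "
from plant import *
print(close_job())"
```

```text
the job is handed in; nothing more can be done
None
```

The long pin hangs through the near ear, lug and far ear of the wooden cradle, its tip about 24 mm past the far ear; the short pin was not moved, the arm is clear, and the job is handed in at about 8 s with no verdict returned.

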